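# Lock the tool pot on the bench and stand the glue brush in it

### The arm

A 7-joint arm with a two-finger parallel gripper is mounted at the origin on the work surface. World frame = base frame: x ahead of the robot, y to its left, z up, the work surface at z = 0. Lengths are in m, angles in rad, forces in N, time in s.
With the tool pointing down it reaches from about 0.35 to 0.9 m from the base axis. Payload 8.1 kg.
Tool frame: the origin (TCP) lies between the finger pads; the fingertips stand 17 mm ahead of it and the grasp point (between the pads) lies 2 mm behind it; z points along the fingers, y is the line along which they close (so a half turn about z gives the same grasp; the last joint's range is limited). The gripper opens to 92 mm and grips with 3 to 60 N. Pads are 19 mm wide; open, the fingers measure 130 mm over their backs; the gripper's body (75 mm by 190 mm) begins 47 mm behind the grasp point.
Start: joints at [-1.257, 0.434, 0.025, 1.573, -0.012, 1.134, -0.075], TCP at [0.253, 0.571, 0.244] pointing down, gripper open.
Joint ranges: [-2.62, 2.62], [-0.44, 2.09], [-1.27, 1.32], [0.08, 2.57], [-1.32, 4.46], [0.12, 2], [-2.74, 2.74]. Speed limits (rad/s): [2.22, 2.22, 3.01, 3.01, 3.14, 3.14, 3.14].

### API

Orientations are given as a rotation vector (axis times angle).
In Python, from cell import observe, get_image, calibration, sign_off, look_for, regions_of, landmark_of gives the robot as it stands.
- The arm moves only by the tool jog_arm, never from a script. Its argument "plan" is a list of rows, each an object with "offset": the shift along the tool's x, y, z normalised to -1 to 1, where 1 is 0.15 m, a list of three; "twist": the turn, a rotation vector about the tool's x, y, z normalised to -1 to 1, where 1 is 2 pi rad, a list of three; "fingers": the gripper command: -1 is shut, 1 is fully open, values between are in proportion. In form: [{"offset": [x, y, z], "twist": [ax, ay, az], "fingers": fingers}, ...]. A call has 1 to 20 rows; each row is the pose to reach, as a shift and turn from the pose commanded when the call began, along the tool's axes at that moment, turning the shorter way round; what a row does not reach only later rows make up. A row lasts 1/8 s, in which the tool goes at most 62.5 mm and 10.7 degrees, less where a joint would pass 70% of its speed; a pose out of reach is approached as far as the arm can. A call with a number of a shift or a turn outside -1 to 1 is refused whole. A call with a gripper value outside its range is refused whole. The fingers move at their own pace and stop on an object; "newtons" is the grip in N (left out, the last holds). Time passes only in rows, so rows that repeat a pose let the fingers close. It gives the time, the measured TCP pose, the force, the opening and the grip force at its end, in the units of the state.
- observe(): the state, without advancing time (a new reading comes with each control period).
- get_image(name): name is "scene" or "top"; returns the picture (480x640x3 uint8, red, green, blue); there is no depth.
- calibration(name): a dict with "fov_y" (degrees; the focal length in pixels is half the picture's height over the tangent of half this angle, whatever the lens; pixels are square), "cx", "cy" (the principal point, pixels), "k1" (the pictures are not rectified: a ray, as slopes to the right and down, at radius r is drawn at 1 + k1 r^2 times it, then the intrinsics apply), "position" and "attitude" of the camera in the world. Camera axes: x right, y down, z forward; pixel columns grow to the right and rows downward; lengths in m; the calibration is good to about 2 mm. A picture is of the moment at which its call begins. calibration takes no time and is no camera call.
- sign_off(): hands the job in; it is judged then, once.
Trained networks look in the newest picture that a camera, given by its name, has taken for a name from the list of things; names that differ only in an ending like _2 or _b are one class to them, and where a whole thing is asked for, a point or a joint stands for the part that bears it (a point fixed in the world has none). Each returns a list of dicts, best first, with "conf" (0 to 1); they miss things now and then, are a little off and sometimes report something else, mostly with a low value. They report only what shows in the picture. A call takes as long as a camera call. They do not tell look-alikes from the thing itself.
- look_for(thing, camera): "box" ([left, top, width, height] as shares, 0 to 1, of the picture: columns of its width, rows of its height, round what is visible of it).
- regions_of(thing, camera): "region" (480x640 bool, what is visible of it) and "box" ([left, top, width, height] as shares, 0 to 1, of the picture: columns of its width, rows of its height, round what is visible of it).
- landmark_of(thing, camera): "at" ([row, column] as shares, 0 to 1, of the picture: columns of its width, rows of its height: a listed point, or the origin of a listed thing).
The state is a dict: "clock": time; "joints": joint angles; "dq": joint speeds; "joint_efforts": joint torques, N m; "position": TCP position; "ee_rot": TCP orientation; "force": force on the tool from outside, world axes, zero at the start; "ft_torque": the same for the moment, N m; "width": opening from 0.0 (shut) to 1.0 (fully open); "gripper_force": force on a finger pad.
Only numpy, scipy, OpenCV 4.12 (cv2) and the standard library are available. Lean on these libraries where they do the work, as an engineer would, in place of code of your own. Each camera call takes 0.05 s, during which the arm holds its last target. There are 200 camera calls.

### The job

Set the metal tool pot into the round twist-lock ring on the bench: lugs down through the slots until it sits on the ring's floor, then turn it clockwise (seen from above) as far as the stop, so that it cannot lift out. Then take the glue brush from its sloped rest and stand it in the locked pot, handle end down on the pot's floor and bristles up. Leave the star, the block and the ear defenders where they are.

Things in the scene. Friction and masses are not known exactly. Their poses are not given: they have to be found in the camera images.
- pot_center (a point): Aluminium tool pot, open at the top, loose, 0.15 to 0.31 kg, standing upright on the bench. Outside diameter 52 mm, height 110 mm, wall 3.5 mm, floor 6 mm thick (inside: 45 mm wide, 104 mm deep). This point lies on its axis half-way up, 55 mm above its underside. z is up along the axis; x points to one of the two lugs at its foot.
- pot_lug (a point): Outer end of one of the pot's two lugs, 36 mm from the pot's axis along its +x, 3 mm above its underside; same axes as pot_center. The other lug is alike, along -x (a half turn makes no difference). Each is 11 mm wide and 6 mm high, flush with the underside.
- ring: Twist-lock ring, dark steel on a 110 mm steel disc, fixed to the bench, 19.5 mm high. Origin at the centre of its underside; z up. Its floor, where the pot stands, is 6 mm above the origin: a seated pot_center is 61 mm above the origin. Its flange (14.5 to 19.5 mm above the origin) has a 58 mm round opening with two slots, along its +x and -x.
- ring_slot (a point): Centre of one slot at the top of the ring, 34 mm from its axis along +x, 19.5 mm up; axes as the ring; the other is along -x. Slots are 17 mm wide and reach to 39 mm from the axis. With the pot's x along the ring's x (either way) the lugs pass down; the pot then turns freely 60 degrees clockwise seen from above (negative about z) to a hard stop, not the other way. No spring or catch.
- brush_center (a point): Round glue brush, loose, 0.04 to 0.08 kg, 210 mm long: wooden handle and steel ferrule, 14 mm thick, for 170 mm from the handle end, then a stiff black bristle head 40 mm long, 22 mm at its widest. This point is on its axis half-way along; x runs from handle end to bristles. It balances about 92 mm from the handle end. It starts on its rest, sloping 25 degrees, handle end low.
- brush_foot (a point): Centre of the brush's flat handle end, 105 mm from brush_center along its -x; same axes.
- rest: Wooden sloped brush rest fixed to the bench, base 200 x 70 x 12 mm, origin at the centre of its underside. x points from the brush's handle end (low, at x -95, z 28 mm) to the bristles (high). The brush lies loose in two open-topped notches, 32 mm wide overall, with a stop behind the handle end; 32 to 151 mm from the handle end it is free on both sides.
- star: Flat wooden star, loose, about 95 mm across, 12 mm thick; origin at the centre of its underside. A bystander.
- block: Plain wooden block, loose, 70 mm cube; origin at the centre of its underside. A bystander.
- earmuffs: White ear defenders with a black headband, loose, lying on the bench, about 145 x 135 mm, 72 mm high; origin between the cups, on the bench. A bystander.
Not all that is in view belongs to the job. Of the things that look like the part that bears pot_center, take the one that is farthest from the robot's base at the start.

How it is judged:
By the outcome, as a careful person would: the job done as asked, in the order asked, and still so for the second after the job is handed in, with the robot touching nothing.
It also fails if it takes over 67 s, if anything falls off the work surface, if the arm or the gripper's body presses on something with over 40 N, if the wrist force passes 120 N, or if a joint passes its speed limit or range.

## Working session

There is one attempt and no reset: what is moved stays moved. The work goes in short steps, Python scripts to look and compute and a tool call to move; the robot and the scene stay as the last step left them, time stands still between calls to the robot, and variables do not carry over. Pictures are saved under pics/ and viewed, at most 10 in all, crops included, and the job is handed in when it is done.

Besides the shell and the picture viewer there is one more tool, called after "Emit:" as name(argument=value, ...), one argument or row to a line, values as JSON. jog_arm: Moves the arm, as the interface text tells. Scaled input: -1 to 1 covers 0.15 m each way for a shift and 2 pi rad each way for a turn. Its arguments: {"type":"object","properties":{"plan":{"type":"array","items":{"type":"object","properties":{"offset":{"type":"array","items":{"type":"number","minimum":-1,"maximum":1}},"twist":{"type":"array","items":{"type":"number","minimum":-1,"maximum":1}},"fingers":{"type":"number"}}}},"newtons":{"type":"number"}},"required":["plan"]}

```bash
ls; mkdir -p pics; cat > h.py <<'E'
import numpy as np, cv2
from scipy.spatial.transform import Rotation as R
from cell import *
def K(c):
    f=240/np.tan(np.radians(c['fov_y'])/2); return np.array([[f,0,c['cx']],[0,f,c['cy']],[0,0,1]])
def rot(c):
    a=np.array(c['attitude'],float)
    return a if a.shape==(3,3) else R.from_rotvec(a).as_matrix() if a.size==3 else R.from_quat(a).as_matrix()
def ray(cam,u,v):
    c=calibration(cam); p=cv2.undistortPoints(np.array([[[u,v]]],float),K(c),np.array([c['k1'],0,0,0,0.]))[0,0]
    return np.array(c['position']),rot(c)@np.array([p[0],p[1],1])
def onz(cam,u,v,z):
    o,d=ray(cam,u,v); return o+d*(z-o[2])/d[2]
def proj(cam,P):
    c=calibration(cam); q=(np.atleast_2d(P)-c['position'])@rot(c); s=q[:,:2]/q[:,2:]
    s=s*(1+c['k1']*(s**2).sum(1,keepdims=True)); k=K(c); return s*k[0,0]+k[:2,2]
def tri(obs):
    A=np.zeros((3,3));b=np.zeros(3)
    for cam,u,v in obs:
        o,d=ray(cam,u,v); d=d/np.linalg.norm(d); M=np.eye(3)-np.outer(d,d); A+=M;b+=M@o
    return np.linalg.solve(A,b)
E
cat > a.py <<'E'
from h import *
for n in ("scene","top"):
    cv2.imwrite(f"pics/{n}0.png",get_image(n)[...,::-1]); print(n,calibration(n))
    for t in ["pot_center","pot_lug","ring","ring_slot","brush_center","brush_foot","rest","star","block","earmuffs"]:
        print(t,[(round(d['conf'],2),[round(d['at'][1]*640,1),round(d['at'][0]*480,1)]) for d in landmark_of(t,n)])
print(observe())
E
python3 a.py
```

```text
pics
scene {'fov_y': 43.251899802616364, 'cx': 313.0063977320825, 'cy': 243.26620182570267, 'k1': 0.055186745051024465, 'position': array([1.23547194, 0.85923797, 0.98258985]), 'attitude': array([-0.86092441, -2.47170849,  1.1658664 ])}
pot_center [(0.97, [429.6, 267.4]), (0.93, [387.6, 248.2]), (0.81, [357.3, 226.2]), (0.58, [333.0, 250.0])]
pot_lug [(0.81, [314.3, 270.0]), (0.79, [358.6, 242.8]), (0.6, [373.3, 271.0])]
ring [(0.73, [416.4, 343.6])]
ring_slot [(0.92, [407.2, 340.5])]
brush_center [(0.87, [256.7, 189.3])]
brush_foot [(0.58, [286.9, 193.6]), (0.53, [318.2, 342.3])]
rest [(0.74, [259.1, 211.2])]
star [(0.97, [318.7, 342.5]), (0.3, [286.4, 195.2])]
block [(0.97, [213.9, 262.0])]
earmuffs [(0.68, [247.9, 305.7])]
top {'fov_y': 57.530466783349354, 'cx': 314.7016042476703, 'cy': 240.6285781638239, 'k1': -0.07467542288854952, 'position': array([0.49484884, 0.01455295, 1.01447852]), 'attitude': array([-2.19790707,  2.14373512, -0.10340753])}
pot_center [(0.94, [276.4, 315.6]), (0.9, [312.7, 266.8]), (0.74, [225.7, 331.2]), (0.64, [325.0, 320.5])]
pot_lug [(0.88, [313.5, 313.
[... 358 characters left out ...]
joints': array([-1.25661452,  0.43444404,  0.02499783,  1.5732127 , -0.01157528,
        1.13401771, -0.07506662]), 'dq': array([-6.88502383e-04,  4.75821638e-04,  6.12292897e-04, -5.39948602e-04,
       -8.96938997e-05,  6.34295403e-04,  1.40297357e-03]), 'joint_efforts': array([-3.83560828e-04, -6.67682862e+01,  9.83869135e-01, -3.14810443e+01,
       -6.05807989e-02,  3.27269733e-02,  5.75912736e-05]), 'position': array([0.25304431, 0.57148548, 0.24377169]), 'ee_rot': array([6.50003139e-01, 3.07357255e+00, 9.19230700e-05]), 'force': array([-0.46392386, -0.52655896,  0.44178678]), 'ft_torque': array([-0.03163215, -0.00717467, -0.01673996]), 'gripper_force': 0.0, 'width': 1.002755766090782}
```

```bash
python3 - <<'E'
import cv2
a=cv2.imread('pics/top0.png');cv2.imwrite('pics/t1.png',cv2.resize(a[140:380,150:470],None,fx=2.5,fy=2.5,interpolation=cv2.INTER_CUBIC))
a=cv2.imread('pics/scene0.png');cv2.imwrite('pics/s1.png',cv2.resize(a[160:400,180:500],None,fx=2.5,fy=2.5,interpolation=cv2.INTER_CUBIC))
E
```

```text
(no output)
```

View pics/t1.png

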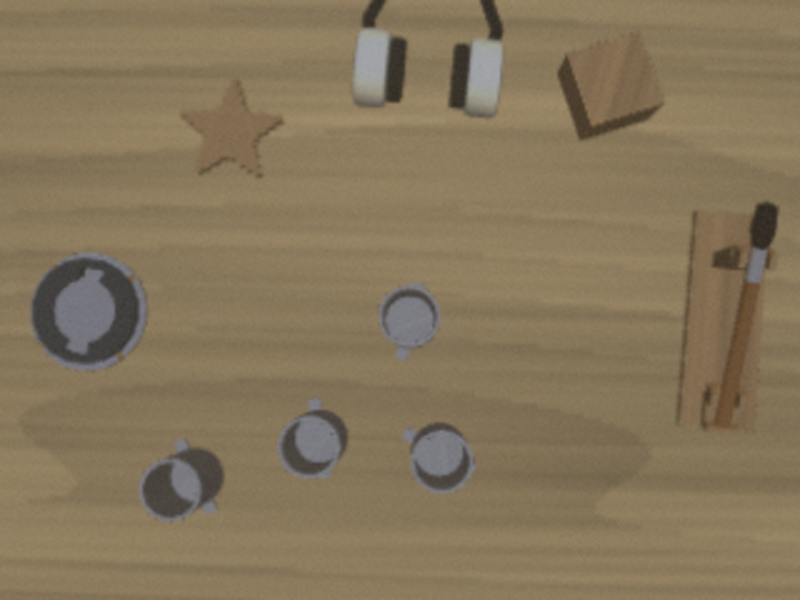

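View pics/s1.png

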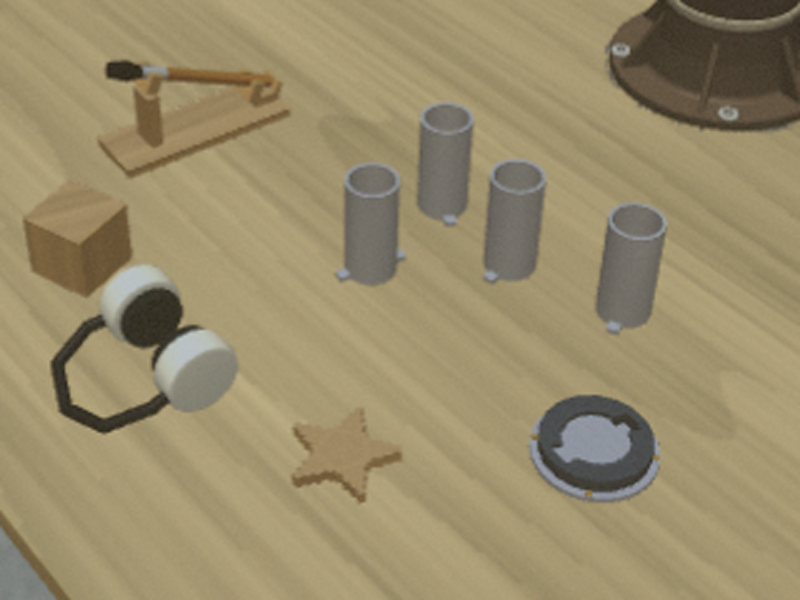

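The target pot is the one at about (313, 267) in the top picture and (329, 250) in the scene picture, the farthest from the base. The ring is at about (186, 264) in the top picture, with slots roughly up and down the picture. The brush lies on its rest at the right of the top picture, bristles up.

```bash
cat > b.py <<'E'
from h import *
from scipy.optimize import minimize, least_squares
L={n:{t:landmark_of(t,n) for t in ("pot_center","pot_lug","brush_center","brush_foot","ring")} for n in ("scene","top")}
px=lambda d:(d['at'][1]*640,d['at'][0]*480)
print('pots')
for d in L['top']['pot_center']:
    p=onz('top',*px(d),.055); print(p.round(3),np.hypot(*p[:2]).round(3),proj('scene',p).round(1))
# silhouette fit
th=np.linspace(0,2*np.pi,60,endpoint=False); C=np.c_[np.cos(th),np.sin(th)]
def hull(cam,pts):
    m=np.zeros((480*4,640*4),np.uint8); q=proj(cam,pts); cv2.fillConvexPoly(m,cv2.convexHull(np.round(q*4+1.5).astype(np.int32)),1); return m
def cyl(x,y,r,z0,z1): return np.r_[np.c_[C*r+[x,y],np.full(60,z0)],np.c_[C*r+[x,y],np.full(60,z1)]]
reg={}
for n in ("scene","top"):
    for t in ("pot_center","ring"): reg[n,t]=regions_of(t,n)
for t,r,z1,p0 in (("pot_center",.026,.11,onz('top',312.7,266.8,.055)),("ring",.055,.006,onz('top',186,262,.0))):
    for n in ("scene","top"):
        c=proj(n,[p0[0],p0[1],z1/2])[0]
        best=min(reg[n,t],key=lambda d:np.hypot(*(np.argwhere(d['region']).mean(0)[::-1]-c)))
        m=best['region']; M=cv2.resize(m.astype(np.uint8),None,fx=4,fy=4,interpolation=cv2.INTER_NEAREST)
        np.save(f'{t}_{n}.npy',m)
        f=lambda p:-(lambda h:(h&M).sum()/(h|M).sum())(hull(n,cyl(*p,r,0,z1)))
        s=minimize(f,p0[:2],method='Nelder-Mead',options=dict(initial_simplex=np.array([p0[:2],p0[:2]+[.01,0],p0[:2]+[0,.01]]),xatol=1e-4,fatol=1e-4))
        print(t,n,best['conf'],s.x.round(4),-s.fun)
for t in ("brush_center","brush_foot","ring"):
    print(t,tri([(n,*px(L[n][t][0])) for n in L if L[n][t]]).round(4))
E
python3 b.py
python3 - <<'E'
import cv2,numpy as np
t=cv2.imread('pics/top0.png');s=cv2.imread('pics/scene0.png')
f=lambda a,x,y:cv2.resize(a[y-25:y+25,x-33:x+33],(396,300),interpolation=cv2.INTER_CUBIC)
cv2.imwrite('pics/z1.png',np.vstack([np.hstack([f(t,313,268),f(s,328,262)]),np.hstack([f(t,186,264),f(s,418,340)])]))
E
```

```text
pots
[0.422 0.096 0.055] 0.433 [[384.5 248.2]]
[0.53  0.02  0.055] 0.531 [[329.  250.3]]
[0.385 0.206 0.055] 0.437 [[429.3 265.7]]
[ 0.414 -0.009  0.055] 0.414 [[357.4 225.5]]
pot_center scene 0.92 [0.5301 0.0175] 0.9303822937625754
pot_center top 0.92 [0.5299 0.0192] 0.8976404120970423
ring scene 0.82 [0.5284 0.3156] 0.9539155770324048
ring top 0.86 [0.5305 0.318 ] 0.9727739963883872
brush_center [ 0.5374 -0.2695  0.077 ]
brush_foot [ 0.4394 -0.2746  0.0183]
ring [ 0.5349  0.3179 -0.0054]
```

View pics/z1.png

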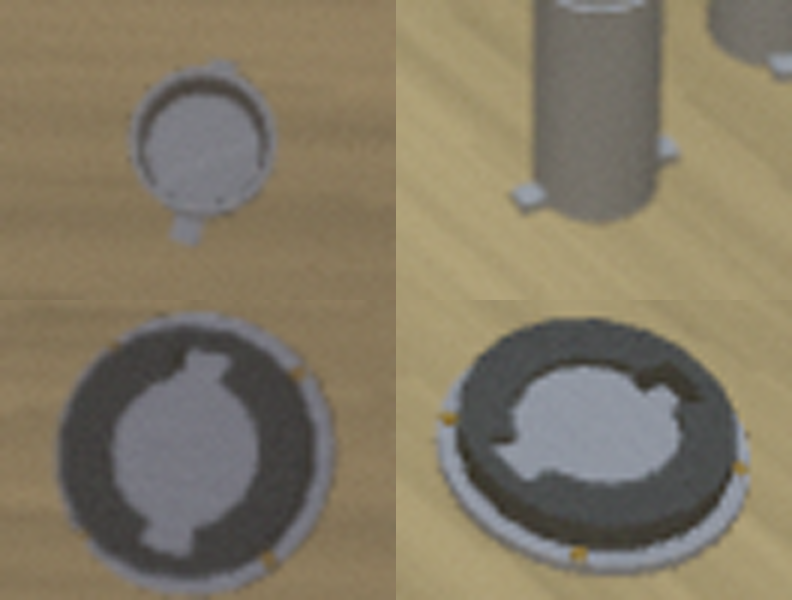

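Top picture: the pot's lug tips are at about (311, 283) and (317, 248). The ring's slot ends are at about (188, 248) and (181, 282). I'll fit the yaw and check it with an overlay.

```bash
cat > ov.py <<'E'
from h import *
import sys
th=np.linspace(0,2*np.pi,120); C=np.c_[np.cos(th),np.sin(th)]
def box(x,y,a,r0,r1,w,z):
    o=[]
    for s in (1,-1):
        c,n=np.array([np.cos(a),np.sin(a)])*s,np.array([-np.sin(a),np.cos(a)])
        o.append(np.array([[*(np.array([x,y])+c*r+n*k),z] for r,k in ((r0,-w/2),(r1,-w/2),(r1,w/2),(r0,w/2))]))
    return o
def circ(x,y,r,z): return np.c_[C*r+[x,y],np.full(120,z)]
def pot(x,y,a,z0=0): return [circ(x,y,.026,z0+.11),circ(x,y,.026,z0),*box(x,y,a,.026,.036,.011,z0+.006)]
def ring(x,y,a): return [circ(x,y,.055,.006),circ(x,y,.029,.0195),*box(x,y,a,.028,.039,.017,.0195)]
def draw(im,cam,curves,cen,hw=33,hh=25,k=6):
    x0,y0=int(cen[0])-hw,int(cen[1])-hh
    z=cv2.resize(im[y0:y0+2*hh,x0:x0+2*hw],None,fx=k,fy=k,interpolation=cv2.INTER_CUBIC)
    for c in curves: cv2.polylines(z,[np.round((proj(cam,c)-[x0,y0]+.5)*k).astype(np.int32)],True,(0,0,255),1)
    return z
E
cat > c.py <<'E'
from ov import *
from scipy.optimize import least_squares
a=onz('top',310.7,283.2,.004);b=onz('top',317.3,247.6,.006)
print('lugs',a,b); 
ya=np.arctan2(*(a-b)[1::-1]); 
a=onz('top',188,247.8,.0195);b=onz('top',180.9,281.7,.0195); yr=np.arctan2(*(a-b)[1::-1]); print('slots',a,b,np.degrees([ya,yr]))
a=onz('scene',314.8,269.5,.004);b=onz('scene',341.4,262.0,.004);print('lugs scene',a,b,np.degrees(np.arctan2(*(a-b)[1::-1])))
P=(.530,.0185,ya);Rg=(.5295,.317,yr)
im={n:cv2.imread(f'pics/{n}0.png') for n in('top','scene')}
out=[]
for cur,p in ((pot(*P),[*P[:2],.03]),(ring(*Rg),[*Rg[:2],.01])):
    out.append(np.hstack([draw(im[n],n,cur,proj(n,p)[0]) for n in('top','scene')]))
cv2.imwrite('pics/ov1.png',np.vstack(out))
E
python3 c.py
```

```text
lugs [0.49430291 0.0241854  0.004     ] [0.57671853 0.0110136  0.006     ]
slots [0.5676516 0.308028  0.0195   ] [0.48963227 0.32051768 0.0195    ] [170.91968524  -9.09498987]
lugs scene [0.56375553 0.00806197 0.004     ] [0.49593864 0.02717678 0.004     ] -15.74097283661557
```

View pics/ov1.png

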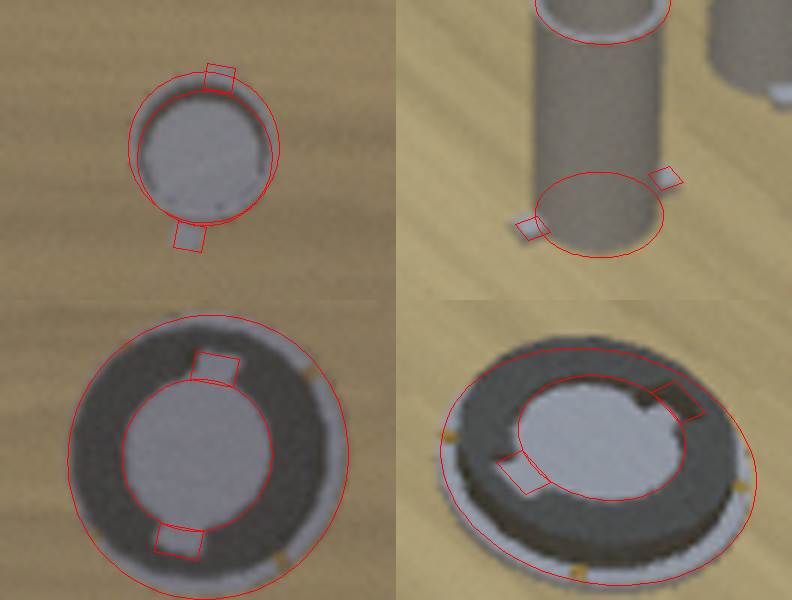

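The overlay agrees to 1–2 mm. The pot is at about (0.530, 0.018) and the ring at about (0.5295, 0.317), with lug and slot yaw near −10°.

```bash
cat > go.py <<'E'
# usage: go.py x y z yaw_of_tool_y_deg [tilt_deg] : prints offset and twist from the measured pose; tilt = about tool y
from h import *
import sys
def pose(): 
    s=observe(); return np.array(s['position']),R.from_rotvec(s['ee_rot']),s
def down(yaw,tilt=0):
    a=np.radians(yaw); y=np.array([np.cos(a),np.sin(a),0]); z=np.array([0,0,-1.]); return R.from_matrix(np.c_[np.cross(y,z),y,z])*R.from_euler('y',tilt,degrees=True)
def step(p,q,tp,tq):
    o=q.inv().apply(tp-p)/.15; t=(q.inv()*tq).as_rotvec()/(2*np.pi); return o.round(4),t.round(4)
if __name__=='__main__':
    v=[float(x) for x in sys.argv[1:]]; p,q,s=pose()
    print(s['clock'],p.round(4),s['joints'].round(2),*step(p,q,np.array(v[:3]),down(*v[3:])))
E
python3 go.py .53 .0185 .2 -11
```

```text
1.8 [0.2531 0.5715 0.2438] [-1.26  0.43  0.03  1.57 -0.01  1.13 -0.08] [-3.1809 -2.6234  0.2916] [ 0.     -0.      0.2142]
```

Emit:
jog_arm(
  plan=[
    {"offset": [-1,-0.83,0],"twist": [0,0,0],"fingers": 0.6},
    {"offset": [-1,-0.83,0],"twist": [0,0,0],"fingers": 0.6},
    {"offset": [-1,-0.83,0],"twist": [0,0,0],"fingers": 0.6},
    {"offset": [-1,-0.83,0],"twist": [0,0,0],"fingers": 0.6},
  ],
)

```text
clock: 2.3
position: [0.3425, 0.3925, 0.2441]
ee_rot: [0.66, 3.07, -0.001]
force: [-0.5, 1.0, 0.2]
width: 0.802
gripper_force: 0.0
```

Emit:
jog_arm(
  plan=[
    {"offset": [-1,-0.83,0],"twist": [0,0,0],"fingers": 0.6},
    {"offset": [-1,-0.83,0],"twist": [0,0,0],"fingers": 0.6},
    {"offset": [-1,-0.83,0],"twist": [0,0,0],"fingers": 0.6},
    {"offset": [-1,-0.83,0],"twist": [0,0,0],"fingers": 0.6},
  ],
)

```text
clock: 2.8
position: [0.4284, 0.2187, 0.2441]
ee_rot: [0.66, 3.07, -0.001]
force: [-0.2, 0.4, -0.4]
width: 0.805
gripper_force: 0.0
```

Emit:
jog_arm(
  plan=[
    {"offset": [-1,-0.83,0],"twist": [0,0,0.05],"fingers": 0.6},
    {"offset": [-1,-0.83,0],"twist": [0,0,0.1],"fingers": 0.6},
    {"offset": [-1,-0.83,0],"twist": [0,0,0.15],"fingers": 0.6},
    {"offset": [-1,-0.83,0],"twist": [0,0,0.2142],"fingers": 0.6},
    {"offset": [-1,-0.83,0],"twist": [0,0,0.2142],"fingers": 0.6},
    {"offset": [-1,-0.83,0],"twist": [0,0,0.2142],"fingers": 0.6},
    {"offset": [-1,-0.83,0],"twist": [0,0,0.2142],"fingers": 0.6},
    {"offset": [-1,-0.83,0],"twist": [0,0,0.2142],"fingers": 0.6},
  ],
)

```text
clock: 3.8
position: [0.5135, 0.0494, 0.2437]
ee_rot: [-2.422, -2.0, -0.0]
force: [0.4, 0.5, 0.2]
width: 0.799
gripper_force: 0.0
```

```bash
python3 go.py .53 .0185 .2 -11
```

```text
3.8 [0.5135 0.0494 0.2437] [-0.61  0.27  0.52  1.87 -0.15  1.04 -0.22] [-0.1818  0.1471  0.2911] [ 0.     -0.      0.0003]
```

Emit:
jog_arm(
  plan=[
    {"offset": [-0.182,0.147,0.29],"twist": [0,0,0],"fingers": 0.6},
    {"offset": [-0.182,0.147,0.29],"twist": [0,0,0],"fingers": 0.6},
    {"offset": [-0.182,0.147,0.29],"twist": [0,0,0],"fingers": 0.6},
    {"offset": [-0.182,0.147,0.5],"twist": [0,0,0],"fingers": 0.6},
    {"offset": [-0.182,0.147,0.75],"twist": [0,0,0],"fingers": 0.6},
    {"offset": [-0.182,0.147,1.0],"twist": [0,0,0],"fingers": 0.6},
    {"offset": [-0.182,0.147,1.0],"twist": [0,0,0],"fingers": 0.6},
  ],
)

```text
clock: 4.68
position: [0.5285, 0.018, 0.0927]
ee_rot: [-2.42, -2.0, 0.004]
force: [-0.5, 0.1, 0.6]
width: 0.797
gripper_force: 0.0
```

Emit:
jog_arm(
  plan=[
    {"offset": [0,0,0.07],"twist": [0,0,0],"fingers": 0.6},
    {"offset": [0,0,0.07],"twist": [0,0,0],"fingers": 0.6},
    {"offset": [0,0,0.07],"twist": [0,0,0],"fingers": -1},
    {"offset": [0,0,0.07],"twist": [0,0,0],"fingers": -1},
    {"offset": [0,0,0.07],"twist": [0,0,0],"fingers": -1},
    {"offset": [0,0,0.07],"twist": [0,0,0],"fingers": -1},
    {"offset": [0,0,0.07],"twist": [0,0,0],"fingers": -1},
    {"offset": [0,0,0.07],"twist": [0,0,0],"fingers": -1},
  ],
  newtons=40,
)

```text
clock: 5.68
position: [0.5299, 0.0168, 0.0836]
ee_rot: [2.424, 1.998, 0.001]
force: [-1.4, 0.2, 5.7]
width: 0.55
gripper_force: 40.0
```

```bash
python3 go.py .53 .0185 .2 -11; python3 -c "
from h import *
s=observe();print(s['width']*92,s['gripper_force'],s['force'],s['ft_torque'])"
```

```text
5.675 [0.5299 0.0168 0.0836] [-0.45  0.5   0.44  2.   -0.33  0.7  -0.  ] [ 0.0114 -0.0009 -0.7763] [ 0.     -0.0001  0.    ]
50.59546818268541 39.9976340518333 [-1.37007089  0.22862447  5.67352448] [-0.00152493  0.40052606 -0.04311887]
```

Emit:
jog_arm(
  plan=[
    {"offset": [0,0,-0.1],"fingers": -1,"twist": [0,0,0]},
    {"offset": [0,0,-0.4],"fingers": -1,"twist": [0,0,0]},
    {"offset": [0,0,-0.7],"fingers": -1,"twist": [0,0,0]},
    {"offset": [0,0,-0.7],"fingers": -1,"twist": [0,0,0]},
    {"offset": [0,0,-0.7],"fingers": -1,"twist": [0,0,0]},
  ],
)

```text
clock: 6.3
position: [0.5293, 0.0169, 0.1882]
ee_rot: [-2.424, -1.998, -0.0]
force: [-0.9, -0.1, -2.8]
width: 0.548
gripper_force: 40.0
```

```bash
python3 go.py .5295 .317 .19 -10; python3 go.py .5295 .167 .19 -10; python3 -c "
from h import *
s=observe();print(s['width']*92,s['gripper_force'],s['force'],s['ft_torque'])"
```

```text
6.3 [0.5293 0.0169 0.1882] [-0.53  0.36  0.53  1.91 -0.22  0.93 -0.09] [ 1.9641 -0.38   -0.0112] [-0.     -0.     -0.0027]
6.3 [0.5293 0.0169 0.1882] [-0.53  0.36  0.53  1.91 -0.22  0.93 -0.09] [ 0.9825 -0.1895 -0.0115] [-0.     -0.     -0.0027]
50.40356979700705 39.994513406418264 [-0.87217399 -0.05553214 -2.76320548] [-0.05163218  0.06742375  0.00730272]
```

Emit:
jog_arm(
  plan=[
    {"offset": [0.3,-0.06,0],"fingers": -1,"twist": [0,0,0]},
    {"offset": [0.65,-0.12,0],"fingers": -1,"twist": [0,0,0]},
    {"offset": [0.98,-0.19,0],"fingers": -1,"twist": [0,0,0]},
    {"offset": [0.98,-0.19,0],"fingers": -1,"twist": [0,0,0]},
  ],
)

```text
clock: 6.8
position: [0.5281, 0.1716, 0.1864]
ee_rot: [-2.415, -2.006, 0.003]
force: [0.0, -1.0, -1.4]
width: 0.555
gripper_force: 40.0
```

Emit:
jog_arm(
  plan=[
    {"offset": [0.3,-0.06,0],"fingers": -1,"twist": [0,0,0]},
    {"offset": [0.65,-0.12,0],"fingers": -1,"twist": [0,0,0]},
    {"offset": [0.98,-0.19,0.2],"fingers": -1,"twist": [0,0,-0.003]},
    {"offset": [0.98,-0.19,0.32],"fingers": -1,"twist": [0,0,-0.003]},
    {"offset": [0.98,-0.19,0.32],"fingers": -1,"twist": [0,0,-0.003]},
    {"offset": [0.98,-0.19,0.32],"fingers": -1,"twist": [0,0,-0.003]},
  ],
)

```text
clock: 7.55
position: [0.5306, 0.3142, 0.1405]
ee_rot: [2.407, 2.017, -0.001]
force: [-0.3, -0.0, -1.5]
width: 0.553
gripper_force: 40.0
```

```bash
cat > d.py <<'E'
from ov import *
from go import pose
p,q,s=pose(); print(s['clock'],p.round(4),s['joints'].round(2),s['force'],(180-0))
z0=p[2]-.0836
im={}
for n in('top','scene'):
    im[n]=get_image(n)[...,::-1].copy(); cv2.imwrite(f'pics/{n}_d.png',im[n])
yaw=np.arctan2(*q.apply([0,1,0])[1::-1]); print('yaw',np.degrees(yaw))
cur=pot(p[0],p[1],yaw,z0)+ring(.5295,.317,np.radians(-9))
cv2.imwrite('pics/ov2.png',np.hstack([draw(im[n],n,cur,proj(n,[p[0],p[1],.08])[0],33,50,6) for n in('top','scene')]))
E
python3 d.py
```

```text
7.55 [0.5306 0.3142 0.1405] [-0.92  0.54  0.44  1.74 -0.28  0.92 -0.54] [-0.26781637 -0.01599602 -1.51297484] 180
yaw -10.07091700406519
```

View pics/ov2.png

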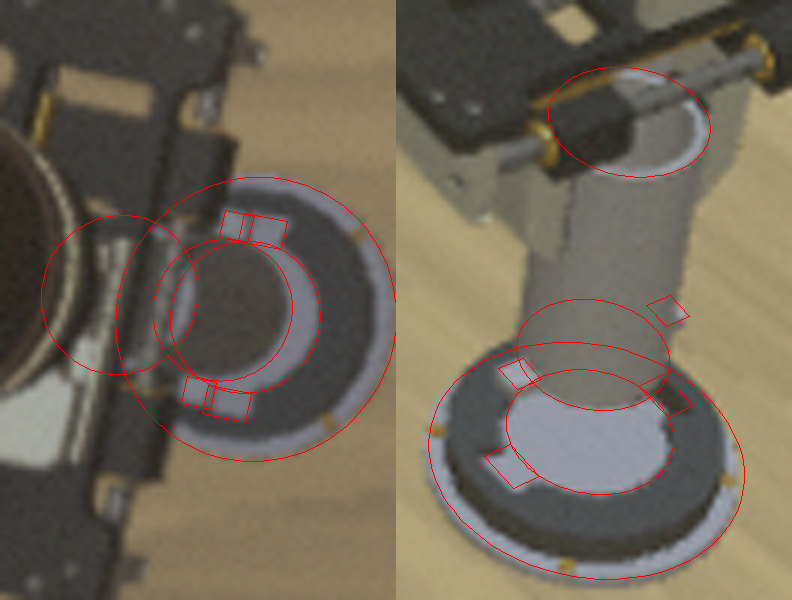

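Scene picture: the held pot fits its model at the TCP pose, with its lugs at about −10°. The ring sits about 1 px left of and below my estimate, so I'll aim for (0.529, 0.3153).

```bash
python3 go.py .529 .3153 .104 -9.5
```

```text
7.65 [0.5308 0.315  0.1412] [-0.92  0.54  0.44  1.74 -0.28  0.92 -0.54] [-1.000e-04 -1.230e-02  2.481e-01] [ 0.0002 -0.0001 -0.0015]
```

Emit:
jog_arm(
  plan=[
    {"offset": [0,-0.012,0.1],"fingers": -1,"twist": [0,0,-0.0015]},
    {"offset": [0,-0.012,0.18],"fingers": -1,"twist": [0,0,-0.0015]},
    {"offset": [0,-0.012,0.22],"fingers": -1,"twist": [0,0,-0.0015]},
    {"offset": [0,-0.012,0.25],"fingers": -1,"twist": [0,0,-0.0015]},
    {"offset": [0,-0.012,0.27],"fingers": -1,"twist": [0,0,-0.0015]},
    {"offset": [0,-0.012,0.27],"fingers": -1,"twist": [0,0,-0.0015]},
  ],
)

```text
clock: 8.4
position: [0.5281, 0.3165, 0.0997]
ee_rot: [2.396, 2.032, -0.0]
force: [-0.5, 0.6, -0.9]
width: 0.552
gripper_force: 40.0
```

```bash
python3 go.py .529 .3153 .0896 -9.5
```

```text
8.4 [0.5281 0.3165 0.0997] [-0.9   0.59  0.41  1.77 -0.3   0.84 -0.52] [-0.0071  0.0074  0.067 ] [-0.      0.      0.0003]
```

Emit:
jog_arm(
  plan=[
    {"offset": [-0.003,0.003,0.03],"fingers": -1,"twist": [0,0,0]},
    {"offset": [-0.003,0.003,0.05],"fingers": -1,"twist": [0,0,0]},
    {"offset": [-0.003,0.003,0.065],"fingers": -1,"twist": [0,0,0]},
    {"offset": [-0.003,0.003,0.067],"fingers": -1,"twist": [0,0,0]},
    {"offset": [-0.003,0.003,0.067],"fingers": -1,"twist": [0,0,0]},
  ],
)

```text
clock: 9.02
position: [0.5285, 0.3161, 0.0897]
ee_rot: [2.395, 2.033, 0.0]
force: [1.0, 0.2, -1.9]
width: 0.55
gripper_force: 40.0
```

Emit:
jog_arm(
  plan=[
    {"offset": [0,0,0.007],"fingers": -1,"twist": [0,0,0]},
    {"offset": [0,0,0.007],"fingers": -1,"twist": [0,0,0]},
  ],
)

```text
clock: 9.28
position: [0.5285, 0.3161, 0.0896]
ee_rot: [-2.395, -2.032, -0.001]
force: [-3.6, -0.7, 8.6]
width: 0.548
gripper_force: 40.0
```

Emit:
jog_arm(
  plan=[
    {"offset": [0,0,0.007],"fingers": -1,"twist": [0,0,0]},
    {"offset": [0,0,0.007],"fingers": -1,"twist": [0,0,0]},
  ],
)

```text
clock: 9.52
position: [0.5285, 0.3161, 0.0895]
ee_rot: [-2.395, -2.032, -0.001]
force: [-6.5, -3.0, 19.9]
width: 0.548
gripper_force: 40.0
```

Emit:
jog_arm(
  plan=[
    {"offset": [0,0,-0.009],"fingers": -1,"twist": [0,0,0]},
    {"offset": [0,0,-0.009],"fingers": -1,"twist": [0,0,0.02]},
    {"offset": [0,0,-0.009],"fingers": -1,"twist": [0,0,0.04]},
    {"offset": [0,0,-0.009],"fingers": -1,"twist": [0,0,0.06]},
    {"offset": [0,0,-0.009],"fingers": -1,"twist": [0,0,0.08]},
    {"offset": [0,0,-0.009],"fingers": -1,"twist": [0,0,0.08]},
  ],
)

```text
clock: 10.28
position: [0.5294, 0.3162, 0.0896]
ee_rot: [2.826, 1.372, 0.003]
force: [1.1, -0.8, 4.5]
width: 0.549
gripper_force: 40.0
```

```bash
cat > st.py <<'E'
from go import *
p,q,s=pose(); print(s['clock'],p.round(4),s['joints'].round(2),s['force'].round(1),s['ft_torque'].round(2),s['width'],'yaw',np.degrees(np.arctan2(*q.apply([0,1,0])[1::-1])).round(2))
E
python3 st.py
```

```text
10.275 [0.5294 0.3162 0.0896] [-0.99  0.63  0.54  1.79 -0.42  0.84 -0.91] [ 1.1 -0.8  4.5] [-0.32 -0.03  0.02] 0.5492654485739347 yaw -38.2
```

Turning freely; continue to the stop, about 31° more.

Emit:
jog_arm(
  plan=[
    {"offset": [0,0,0],"fingers": -1,"twist": [0,0,0.02]},
    {"offset": [0,0,0],"fingers": -1,"twist": [0,0,0.04]},
    {"offset": [0,0,0],"fingers": -1,"twist": [0,0,0.06]},
    {"offset": [0,0,0],"fingers": -1,"twist": [0,0,0.075]},
    {"offset": [0,0,0],"fingers": -1,"twist": [0,0,0.083]},
    {"offset": [0,0,0],"fingers": -1,"twist": [0,0,0.083]},
  ],
)

```text
clock: 11.02
position: [0.5291, 0.3162, 0.0896]
ee_rot: [3.083, 0.602, 0.002]
force: [-0.2, 0.2, 6.1]
width: 0.552
gripper_force: 40.0
```

```bash
python3 st.py
```

```text
11.025 [0.5291 0.3162 0.0896] [-1.07  0.66  0.69  1.8  -0.53  0.87 -1.32] [-0.2  0.2  6.1] [-0.42  0.14  0.65] 0.5521634908633206 yaw -67.91
```

Emit:
jog_arm(
  plan=[
    {"offset": [0,0,0],"fingers": -1,"twist": [0,0,0.008]},
    {"offset": [0,0,0],"fingers": -1,"twist": [0,0,0.008]},
  ],
)

```text
clock: 11.28
position: [0.5298, 0.3166, 0.0897]
ee_rot: [-3.097, -0.526, -0.005]
force: [4.5, 0.6, 4.9]
width: 0.549
gripper_force: 40.0
```

```bash
python3 st.py
```

```text
11.275 [0.5298 0.3166 0.0897] [-1.08  0.67  0.7   1.8  -0.55  0.88 -1.36] [4.5 0.6 4.9] [ 0.02 -0.64  1.35] 0.5494579248271622 yaw -70.73
```

Emit:
jog_arm(
  plan=[
    {"offset": [0,0,0],"fingers": -1,"twist": [0,0,0.01]},
    {"offset": [0,0,0],"fingers": -1,"twist": [0,0,0.01]},
  ],
)

```text
clock: 11.52
position: [0.5289, 0.3164, 0.0896]
ee_rot: [-3.112, -0.427, -0.002]
force: [0.2, -0.6, 8.4]
width: 0.557
gripper_force: 40.0
```

```bash
python3 st.py
```

```text
11.525 [0.5289 0.3164 0.0896] [-1.09  0.67  0.72  1.8  -0.56  0.88 -1.41] [ 0.2 -0.6  8.4] [-0.14  0.06  1.27] 0.5568527710566302 yaw -74.38
```

The torque has levelled off at about 1.3 N·m, so the pads are slipping and the pot is at its stop. Release and lift.

Emit:
jog_arm(
  plan=[
    {"offset": [0,0,0],"fingers": 0.6,"twist": [0,0,0.01]},
    {"offset": [0,0,0],"fingers": 0.6,"twist": [0,0,0.01]},
    {"offset": [0,0,0],"fingers": 0.6,"twist": [0,0,0.01]},
    {"offset": [0,0,-0.3],"fingers": 0.6,"twist": [0,0,0.01]},
    {"offset": [0,0,-0.6],"fingers": 0.6,"twist": [0,0,0]},
    {"offset": [0,0,-0.9],"fingers": 0.6,"twist": [0,0,0]},
    {"offset": [0,0,-0.9],"fingers": 0.6,"twist": [0,0,0]},
  ],
)

```text
clock: 12.4
position: [0.5303, 0.3164, 0.2274]
ee_rot: [-3.11, -0.424, -0.008]
force: [-0.9, 0.5, 0.1]
width: 0.798
gripper_force: 0.0
```

```bash
cat > e.py <<'E'
from h import *
from scipy.optimize import least_squares
for n in('top','scene'): cv2.imwrite(f'pics/{n}_e.png',get_image(n)[...,::-1])
px=lambda d:(round(d['at'][1]*640,1),round(d['at'][0]*480,1))
m={}
for n in('top','scene'):
    r=regions_of('brush_center',n); print(n,[(d['conf'],np.array(d['box']).round(3)) for d in r])
    if r:
        m[n]=r[0]['region']; np.save(f'br_{n}.npy',m[n])
        y,x=np.nonzero(m[n]); c=np.c_[x,y]-[x.mean(),y.mean()]; u=np.linalg.svd(c,full_matrices=False)[2][0]; t=c@u
        print('centroid',x.mean(),y.mean(),u,'ends',np.percentile(t,[.2,99.8]))
    for t in('brush_center','brush_foot','rest','pot_lug','ring_slot'): print(n,t,[(round(d['conf'],2),px(d)) for d in landmark_of(t,n)])
E
python3 e.py; python3 st.py
python3 - <<'E'
import cv2,numpy as np
t=cv2.imread('pics/top_e.png');s=cv2.imread('pics/scene_e.png')
f=lambda a,x,y,w,h,k:cv2.resize(a[y-h:y+h,x-w:x+w],(2*w*k,2*h*k),interpolation=cv2.INTER_CUBIC)
cv2.imwrite('pics/z2.png',np.hstack([f(t,440,268,33,50,6),np.vstack([f(s,256,193,50,30,4),f(s,418,315,50,45,4)])]))
E
```

```text
top [(0.9, array([0.683, 0.461, 0.039, 0.183])), (0.4, array([0.349, 0.357, 0.059, 0.081]))]
centroid 448.2148900169205 262.0558375634518 [-0.2070007   0.97834079] ends [-41.94786453  48.98295923]
top brush_center [(0.67, (446.2, 265.0))]
top brush_foot [(0.73, (439.2, 311.0))]
top rest [(0.61, (433.7, 268.3))]
top pot_lug [(0.73, (198.5, 258.9)), (0.69, (277.4, 298.7)), (0.67, (311.1, 311.1)), (0.61, (232.6, 342.3))]
top ring_slot [(0.97, (186.4, 247.0))]
scene [(0.77, array([0.348, 0.389, 0.105, 0.018]))]
centroid 251.10526315789474 189.56346749226006 [0.99840488 0.05645968] ends [-29.16720929  35.99514593]
scene brush_center [(0.77, (258.5, 192.7))]
scene brush_foot [(0.54, (287.3, 192.1))]
scene rest [(0.85, (259.0, 210.3))]
scene pot_lug [(0.7, (402.1, 331.7)), (0.67, (374.2, 271.3)), (0.64, (359.1, 244.8)), (0.56, (407.6, 344.3))]
scene ring_slot [(0.89, (407.7, 342.2))]
13.1 [0.5285 0.316  0.2239] [-1.17  0.53  0.83  1.67 -0.43  1.13 -1.52] [-0.2 -0.1 -0.2] [-0.07  0.19 -0.07] 0.8017077305469726 yaw -74.54
```

View pics/z2.png

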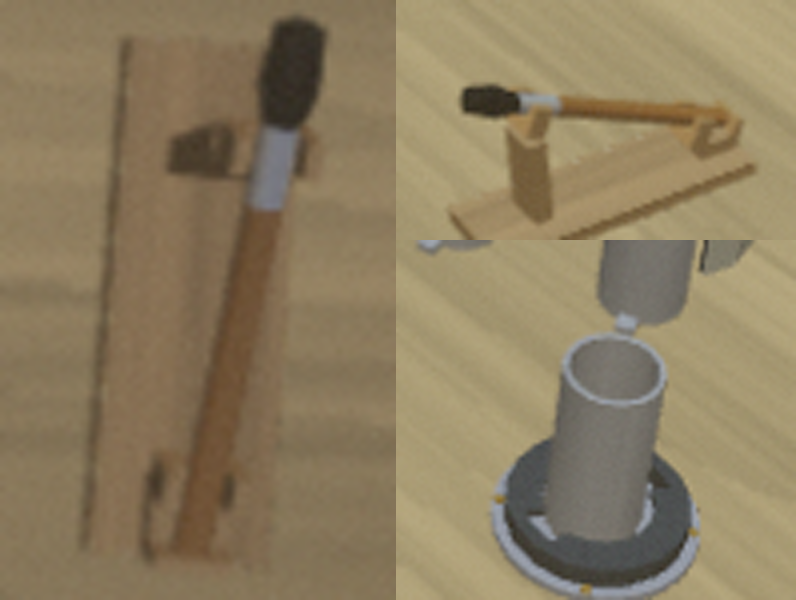

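The pot stands seated and turned in the ring, with both slots empty. Brush, top picture: foot about (438.7, 309.7), bristle joint (453.7, 239.3), tip (456.5, 221). Scene picture: foot (288.3, 191.8), joint (237.3, 188.5), tip (222.8, 187.5).

```bash
cat > f.py <<'E'
from ov import *
from scipy.optimize import least_squares
O={'top':[(438.7,309.7),(453.7,239.3),(456.5,221)],'scene':[(288.3,191.8),(237.3,188.5),(222.8,187.5)]}
S=np.array([0,.17,.21])
def pts(p,S=S): 
    d=np.array([np.cos(p[4])*np.cos(p[3]),np.cos(p[4])*np.sin(p[3]),np.sin(p[4])]); return p[:3]+S[:,None]*d
for w in (1000,50):
  f=lambda p:np.r_[*[(proj(n,pts(p))-O[n]).ravel() for n in O],(p[4]-np.radians(25))*w,(p[2]-.030)*w]
  r=least_squares(f,[.44,-.27,.03,-.1,.436]); p=r.x
  print(p[:3].round(4),np.degrees(p[3:]).round(2),'grip',pts(p,np.array([.133])).round(4),np.round(r.fun,1))
E
python3 f.py
```

```text
[ 0.4406 -0.2649  0.0299] [-3.96 25.  ] grip [[ 0.5609 -0.2732  0.0861]] [-0.   0.4 -0.5 -0.4  0.3 -0.1 -0.1  0.  -0.7 -0.3  0.6 -0.2 -0.  -0.1]
[ 0.4405 -0.2652  0.0292] [-3.97 24.98] grip [[ 0.5608 -0.2735  0.0853]] [ 0.   0.4 -0.4 -0.3  0.3 -0.  -0.1  0.2 -0.7 -0.1  0.6 -0.  -0.  -0. ]
```

Emit:
jog_arm(
  plan=[
    {"offset": [-0.21,0.96,0],"fingers": 0.3,"twist": [0,0,0]},
    {"offset": [-0.21,0.96,0],"fingers": 0.3,"twist": [0,0,0]},
    {"offset": [-0.21,0.96,0],"fingers": 0.3,"twist": [0,0,0]},
    {"offset": [-0.21,0.96,0],"fingers": 0.3,"twist": [0,0,0]},
  ],
)

```text
clock: 13.6
position: [0.5368, 0.1673, 0.2243]
ee_rot: [-3.113, -0.418, -0.001]
force: [-0.6, 1.2, 0.3]
width: 0.649
gripper_force: 0.0
```

Emit:
jog_arm(
  plan=[
    {"offset": [-0.21,0.96,0],"fingers": 0.3,"twist": [0,0,0]},
    {"offset": [-0.21,0.96,0],"fingers": 0.3,"twist": [0,0,0]},
    {"offset": [-0.21,0.96,0],"fingers": 0.3,"twist": [0,0,0]},
    {"offset": [-0.21,0.96,0],"fingers": 0.3,"twist": [0,0,0]},
  ],
)

```text
clock: 14.1
position: [0.545, 0.0217, 0.224]
ee_rot: [-3.113, -0.421, -0.001]
force: [-0.8, 1.3, 0.9]
width: 0.647
gripper_force: 0.0
```

Emit:
jog_arm(
  plan=[
    {"offset": [-0.21,0.96,0],"fingers": 0.3,"twist": [0,0,0]},
    {"offset": [-0.21,0.96,0],"fingers": 0.3,"twist": [0,0,0]},
    {"offset": [-0.21,0.96,0],"fingers": 0.3,"twist": [0,0,0]},
    {"offset": [-0.21,0.96,0],"fingers": 0.3,"twist": [0,0,0]},
  ],
)

```text
clock: 14.6
position: [0.5534, -0.1249, 0.2237]
ee_rot: [3.113, 0.423, 0.0]
force: [-0.5, 1.0, 0.8]
width: 0.652
gripper_force: 0.0
```

```bash
python3 go.py .558 -.273 .17 -94
```

```text
14.6 [ 0.5534 -0.1249  0.2237] [-0.48  0.45  0.86  1.79 -0.38  1.08 -0.78] [-0.2336  0.96    0.3582] [ 0.     -0.      0.0541]
```

Emit:
jog_arm(
  plan=[
    {"offset": [-0.234,0.96,0],"fingers": 0.3,"twist": [0,0,0.02]},
    {"offset": [-0.234,0.96,0.1],"fingers": 0.3,"twist": [0,0,0.04]},
    {"offset": [-0.234,0.96,0.36],"fingers": 0.3,"twist": [0,0,0.054]},
    {"offset": [-0.234,0.96,0.36],"fingers": 0.3,"twist": [0,0,0.054]},
    {"offset": [-0.234,0.96,0.36],"fingers": 0.3,"twist": [0,0,0.054]},
  ],
)

```text
clock: 15.22
position: [0.5587, -0.2707, 0.1699]
ee_rot: [-3.139, 0.102, 0.0]
force: [-0.1, 0.2, 0.7]
width: 0.649
gripper_force: 0.0
```

```bash
python3 go.py .558 -.273 .083 -94
```

```text
15.225 [ 0.5587 -0.2707  0.1699] [-0.19  0.62  0.88  1.72 -0.54  1.06 -0.77] [-0.0035  0.016   0.5793] [-0.0002  0.      0.0008]
```

Emit:
jog_arm(
  plan=[
    {"offset": [-0.003,0.014,0.2],"fingers": 0.3,"twist": [0,0,0]},
    {"offset": [-0.003,0.014,0.4],"fingers": 0.3,"twist": [0,0,0]},
    {"offset": [-0.003,0.014,0.58],"fingers": 0.3,"twist": [0,0,0]},
    {"offset": [-0.003,0.014,0.58],"fingers": 0.3,"twist": [0,0,0]},
    {"offset": [-0.003,0.014,0.58],"fingers": -1,"twist": [0,0,0]},
    {"offset": [-0.003,0.014,0.58],"fingers": -1,"twist": [0,0,0]},
    {"offset": [-0.003,0.014,0.58],"fingers": -1,"twist": [0,0,0]},
    {"offset": [-0.003,0.014,0.58],"fingers": -1,"twist": [0,0,0]},
    {"offset": [-0.003,0.014,0.58],"fingers": -1,"twist": [0,0,0]},
    {"offset": [-0.003,0.014,0.58],"fingers": -1,"twist": [0,0,0]},
  ],
  newtons=35,
)

```text
clock: 16.48
position: [0.5565, -0.2758, 0.083]
ee_rot: [-3.14, 0.109, -0.0]
force: [-0.5, 0.2, 1.0]
width: 0.147
gripper_force: 35.0
```

```bash
python3 st.py
```

```text
16.475 [ 0.5565 -0.2758  0.083 ] [-0.13  0.72  0.79  1.79 -0.64  0.91 -0.69] [-0.5  0.2  1. ] [0.04 0.19 0.01] 0.14699544031445685 yaw -93.99
```

Emit:
jog_arm(
  plan=[
    {"offset": [0,0,-0.15],"fingers": -1,"twist": [0,0,0]},
    {"offset": [0,0,-0.4],"fingers": -1,"twist": [0,0,0]},
    {"offset": [0,0,-0.7],"fingers": -1,"twist": [0,0,0]},
    {"offset": [0,0,-1],"fingers": -1,"twist": [0,0,0]},
    {"offset": [0,0,-1],"fingers": -1,"twist": [0,0,0]},
  ],
)

```text
clock: 17.1
position: [0.5577, -0.2772, 0.2363]
ee_rot: [3.138, -0.11, 0.009]
force: [-0.0, 0.1, -0.6]
width: 0.142
gripper_force: 35.0
```

Emit:
jog_arm(
  plan=[
    {"offset": [0,-0.3,-0.2],"fingers": -1,"twist": [0,0.02,0]},
    {"offset": [0,-0.6,-0.4],"fingers": -1,"twist": [0,0.04,0]},
    {"offset": [0,-0.98,-0.6],"fingers": -1,"twist": [0,0.06,0]},
    {"offset": [0,-0.98,-0.6],"fingers": -1,"twist": [0,0.08,0]},
    {"offset": [0,-0.98,-0.6],"fingers": -1,"twist": [0,0.1,0]},
    {"offset": [0,-0.98,-0.6],"fingers": -1,"twist": [0,0.1,0]},
  ],
)

```text
clock: 17.85
position: [0.564, -0.1273, 0.3207]
ee_rot: [2.972, -0.1, 0.96]
force: [-0.0, 0.5, -0.4]
width: 0.14
gripper_force: 35.0
```

```bash
python3 st.py; python3 go.py .53 .05 .32 -74 65
```

```text
17.85 [ 0.564  -0.1273  0.3207] [-0.93 -0.11  1.06  2.16  0.09  0.41 -1.55] [-0.   0.5 -0.4] [ 0.02  0.87 -0.  ] 0.13996717103052406 yaw -93.78
17.85 [ 0.564  -0.1273  0.3207] [-0.93 -0.11  1.06  2.16  0.09  0.41 -1.55] [-0.2515 -1.1645 -0.1709] [ 0.0424  0.0802 -0.0358]
```

```bash
cat > kin.py <<'E'
from h import *
from scipy.optimize import least_squares
import itertools
D=[([-1.257,.434,.025,1.573,-.012,1.134,-.075],[.253,.5715,.2438],66,0),
([-.61,.27,.52,1.87,-.15,1.04,-.22],[.5135,.0494,.2437],-11,0),([-.45,.5,.44,2.,-.33,.7,0],[.5299,.0168,.0836],-11,0),
([-.53,.36,.53,1.91,-.22,.93,-.09],[.5293,.0169,.1882],-11,0),([-.92,.54,.44,1.74,-.28,.92,-.54],[.5306,.3145,.1408],-10,0),
([-.99,.63,.54,1.79,-.42,.84,-.91],[.5294,.3162,.0896],-38.2,0),([-1.17,.53,.83,1.67,-.43,1.13,-1.52],[.5285,.316,.2239],-74.5,0),
([-.48,.45,.86,1.79,-.38,1.08,-.78],[.5534,-.1249,.2237],-74.5,0),([-.13,.72,.79,1.79,-.64,.91,-.69],[.5565,-.2758,.083],-94,0),
([-.93,-.11,1.06,2.16,.09,.41,-1.55],[.564,-.1273,.3207],-93.8,36)]
from go import down
def fk(q,k,s):
    b,d1,a1,L1,a2,L2,a3,L3,g=k; z=R.from_euler
    T=z('z',b+s[0]*q[0]); p=np.array([0,0,d1])
    T=T*z('y',q[1]); p=p+T.apply([0,0,L1]); T=T*z('z',s[1]*q[2]); p=p+T.apply([a1,0,0])
    T=T*z('y',q[3]); p=p+T.apply([a2,0,L2]); T=T*z('z',s[2]*q[4])*z('y',q[5]); p=p+T.apply([a3,0,L3]); T=T*z('z',g+s[3]*q[6])
    return p,T
def err(q,k,s,P,Rt):
    p,T=fk(q,k,s); return np.r_[(p-P)*5,(Rt.inv()*T).as_rotvec()]
best=None
for s in itertools.product((1,-1),repeat=4):
  for g in (1.57,-1.57):
    f=lambda k:np.concatenate([err(q,k,s,np.array(P),down(y,t)) for q,P,y,t in D])
    r=least_squares(f,[0,.34,0,.45,0,.45,0,.3,g])
    if best is None or r.cost<best[0]: best=(r.cost,s,r.x,r.fun)
if __name__=='__main__': print(best[0],best[1],best[2].round(3),np.abs(best[3]).max())
E
python3 kin.py
```

```text
0.008287949695956589 (-1, -1, -1, -1) [-0.079  0.298 -0.002  0.534 -0.026  0.445  0.004  0.367  1.494] 0.044859516806757815
```

```bash
cat > ik.py <<'E'
from kin import *
_,s,k,_=best
lo=np.array([-2.62,-.44,-1.27,.08,-1.32,.12,-2.74])+.03;hi=np.array([2.62,2.09,1.32,2.57,4.46,2,2.74])-.03
q0=np.array([-.93,-.11,1.06,2.16,.09,.41,-1.55]); rng=np.random.default_rng(0)
def ik(P,T,q0):
    r=least_squares(lambda q:np.r_[err(q,k,s,P,T),.003*(q-q0)],np.clip(q0,lo+.01,hi-.01),bounds=(lo,hi)); return r.x,np.abs(err(r.x,k,s,P,T)).max()
if __name__=='__main__':
  for tilt in (65,55):
    for yaw in range(-180,180,30):      # direction h (tool points this way)
        T=down(yaw-90,tilt); out=[]
        P=np.array([.529,.316,.27])
        for j in range(8):
            q,e=ik(P,T,q0 if j==0 else rng.uniform(lo,hi))
            if e<.03:
                q2,e2=ik(P-[0,0,.12],T,q)
                out.append((np.abs(q-q0).max().round(2),round(e2,3),q.round(2),q2.round(2)))
        if out: print(tilt,yaw,min(out,key=lambda o:o[0]+100*(o[1]>.03)))
E
python3 ik.py
```

```text
65 -90 (np.float64(3.76), np.float64(0.0), array([-1.02,  0.96,  0.12,  1.1 ,  0.63,  1.97,  2.21]), array([-1.01,  1.08,  0.1 ,  1.14,  0.59,  1.84,  2.1 ]))
65 -60 (np.float64(3.56), np.float64(0.0), array([-0.69,  0.84, -0.7 ,  1.56,  1.2 ,  1.97,  2.01]), array([-0.71,  1.  , -0.66,  1.59,  1.23,  1.89,  1.86]))
65 -30 (np.float64(3.6), np.float64(0.0), array([-0.42,  0.83, -1.14,  2.  ,  1.56,  1.94,  2.05]), array([-0.5 ,  1.02, -1.02,  2.04,  1.66,  1.94,  1.86]))
65 0 (np.float64(3.49), np.float64(0.0), array([-1.35,  0.31,  0.29,  2.39,  1.88,  0.86,  1.94]), array([-1.27,  0.61,  0.21,  2.44,  2.1 ,  0.98,  1.53]))
65 60 (np.float64(4.25), np.float64(0.0), array([ 0.22,  0.31, -0.43,  2.41,  4.34,  0.8 ,  1.09]), array([ 0.1 ,  0.62, -0.31,  2.46,  4.11,  0.94,  1.53]))
65 90 (np.float64(2.12), np.float64(0.0), array([ 0.69,  0.76, -1.06,  2.02, -0.79,  0.7 ,  0.45]), array([ 0.64,  1.  , -0.99,  2.06, -0.75,  0.53,  0.62]))
65 120 (np.float64(1.95), np.float64(0.0), array([ 0.37,  0.88, -0.84,  1.58, -0.49,  1.28,  0.4 ]), array([ 0.34,  1.04, -0.78,  1.61, -0.43,  1.16,  
[... 894 characters left out ...]
 1.64]), array([ 0.29,  0.79, -1.24,  2.54,  2.47,  1.03,  2.44]))
55 60 (np.float64(4.34), np.float64(0.0), array([ 0.78,  0.44, -1.24,  2.34,  4.43,  0.26,  0.97]), array([ 0.37,  0.58, -0.74,  2.41,  4.  ,  0.49,  1.55]))
55 90 (np.float64(2.26), np.float64(0.0), array([-0.41,  0.44,  0.39,  1.99, -1.24,  1.26,  0.71]), array([-0.14,  0.6 ,  0.05,  2.05, -1.29,  1.05,  0.93]))
55 120 (np.float64(2.09), np.float64(0.0), array([ 0.09,  0.67, -0.4 ,  1.59, -0.66,  1.36,  0.54]), array([ 0.08,  0.82, -0.38,  1.65, -0.65,  1.21,  0.68]))
55 150 (np.float64(2.25), np.float64(0.0), array([-0.15,  0.86, -0.28,  1.18, -0.47,  1.8 ,  0.7 ]), array([-0.16,  0.98, -0.26,  1.25, -0.44,  1.65,  0.8 ]))
```

Emit:
jog_arm(
  plan=[
    {"offset": [0,-0.3,0],"fingers": -1,"twist": [0,-0.02,0]},
    {"offset": [0,-0.7,0],"fingers": -1,"twist": [0,-0.05,0]},
    {"offset": [0,-1,0],"fingers": -1,"twist": [0,-0.08,0]},
    {"offset": [0,-1,0],"fingers": -1,"twist": [0,-0.1,0]},
    {"offset": [0,-1,0],"fingers": -1,"twist": [0,-0.1,0]},
  ],
)

```text
clock: 18.48
position: [0.5796, 0.021, 0.3208]
ee_rot: [3.137, -0.107, -0.006]
force: [0.1, -1.0, -0.9]
width: 0.139
gripper_force: 35.0
```

Emit:
jog_arm(
  plan=[
    {"offset": [0,-0.2,0],"fingers": -1,"twist": [0,0,-0.025]},
    {"offset": [0,-0.4,0],"fingers": -1,"twist": [0,0,-0.05]},
    {"offset": [0,-0.6,0],"fingers": -1,"twist": [0,0,-0.075]},
    {"offset": [0,-0.8,0],"fingers": -1,"twist": [0,0,-0.1]},
    {"offset": [0,-1,0],"fingers": -1,"twist": [0,0,-0.125]},
    {"offset": [0,-1,0],"fingers": -1,"twist": [0,0,-0.15]},
    {"offset": [0,-1,0],"fingers": -1,"twist": [0,0,-0.172]},
    {"offset": [0,-1,0],"fingers": -1,"twist": [0,0,-0.172]},
  ],
)

```text
clock: 19.48
position: [0.5876, 0.1697, 0.3232]
ee_rot: [-2.748, -1.519, -0.003]
force: [0.5, -1.1, -0.4]
width: 0.14
gripper_force: 35.0
```

```bash
python3 st.py; python3 go.py .529 .28 .31 30; python3 go.py .529 .28 .31 -30
```

```text
19.475 [0.5876 0.1697 0.3232] [-0.82  0.4   0.66  1.53 -0.25  1.3  -0.69] [ 0.5 -1.1 -0.4] [-0.09  0.11 -0.01] 0.14044748667029122 yaw -32.14
19.475 [0.5876 0.1697 0.3232] [-0.82  0.4   0.66  1.53 -0.25  1.3  -0.69] [ 0.4149 -0.7219  0.0895] [ 0.0002 -0.0004 -0.1726]
19.475 [0.5876 0.1697 0.3232] [-0.82  0.4   0.66  1.53 -0.25  1.3  -0.69] [ 0.4149 -0.7219  0.0895] [-0.     -0.0004 -0.0059]
```

Emit:
jog_arm(
  plan=[
    {"offset": [0.1,-0.2,0],"fingers": -1,"twist": [0,0,-0.025]},
    {"offset": [0.2,-0.4,0],"fingers": -1,"twist": [0,0,-0.05]},
    {"offset": [0.4,-0.72,0],"fingers": -1,"twist": [0,0,-0.075]},
    {"offset": [0.4,-0.72,0],"fingers": -1,"twist": [0,0,-0.1]},
    {"offset": [0.4,-0.72,0],"fingers": -1,"twist": [0,0,-0.125]},
    {"offset": [0.4,-0.72,0],"fingers": -1,"twist": [0,0,-0.15]},
    {"offset": [0.4,-0.72,0],"fingers": -1,"twist": [0,0,-0.172]},
    {"offset": [0.4,-0.72,0],"fingers": -1,"twist": [0,0,-0.172]},
  ],
)

```text
clock: 20.48
position: [0.5279, 0.278, 0.323]
ee_rot: [-1.579, -2.715, -0.002]
force: [-0.1, 0.3, -0.0]
width: 0.141
gripper_force: 35.0
```

Emit:
jog_arm(
  plan=[
    {"offset": [0,0,0],"fingers": -1,"twist": [0,0.02,0]},
    {"offset": [0,0,0],"fingers": -1,"twist": [0,0.045,0]},
    {"offset": [0,0,0],"fingers": -1,"twist": [0,0.07,0]},
    {"offset": [0,0,0],"fingers": -1,"twist": [0,0.095,0]},
    {"offset": [0,0,0],"fingers": -1,"twist": [0,0.12,0]},
    {"offset": [0,0,0],"fingers": -1,"twist": [0,0.145,0]},
    {"offset": [0,0,0],"fingers": -1,"twist": [0,0.165,0]},
    {"offset": [0,0,0],"fingers": -1,"twist": [0,0.18,0]},
    {"offset": [0,0,0],"fingers": -1,"twist": [0,0.18,0]},
    {"offset": [0,0,0],"fingers": -1,"twist": [0,0.18,0]},
  ],
)

```text
clock: 21.72
position: [0.528, 0.2786, 0.3233]
ee_rot: [-1.042, -1.797, -0.659]
force: [0.4, 0.2, -0.3]
width: 0.142
gripper_force: 35.0
```

```bash
python3 st.py; python3 go.py .53 .316 .29 30 65
cat > g.py <<'E'
from ov import *
from go import pose
p,q,s=pose(); im={n:get_image(n)[...,::-1].copy() for n in('top','scene')}
g=p+q.apply([0,0,-.002]); b=q.apply(R.from_euler('y',-25+0,degrees=True).apply([1,0,0])); print('brush dir',b.round(3),'foot',(g-.13*b).round(4))
cur=[np.array([g-.13*b,g+.08*b]),circ(.529,.316,.026,.116),circ(.529,.316,.0225,.116)]
def D(n): 
    c=proj(n,[.529,.31,.23])[0]; return draw(im[n],n,cur,c,50,70,4)
cv2.imwrite('pics/'+__import__('sys').argv[1],np.hstack([D('top'),D('scene')]))
for n in('top','scene'): cv2.imwrite(f'pics/{n}_g.png',im[n])
E
python3 g.py ov3.png
```

```text
21.725 [0.528  0.2786 0.3233] [-0.19  0.64  0.18  1.55 -1.03  1.71  0.79] [ 0.4  0.2 -0.3] [-1.   -0.55  0.05] 0.1423575418628589 yaw 29.82
21.725 [0.528  0.2786 0.3233] [-0.19  0.64  0.18  1.55 -1.03  1.71  0.79] [-0.1105  0.1354  0.2844] [ 0.0004  0.0009 -0.0003]
brush dir [-0.382  0.668  0.638] foot [0.5786 0.1902 0.2411]
```

View pics/ov3.png

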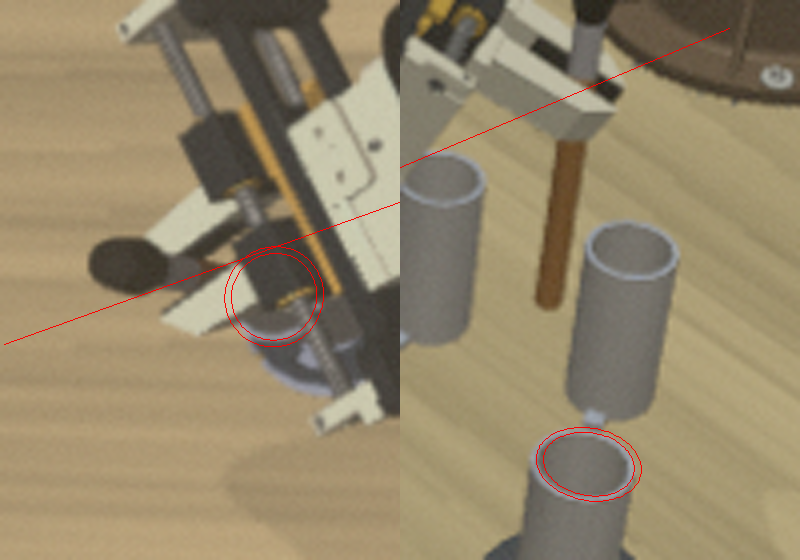

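The brush hangs nearly vertical with its handle down (the drawn axis had a sign error). The pot rim is where expected. Move over the pot.

Emit:
jog_arm(
  plan=[
    {"offset": [-0.05,0.07,0.14],"fingers": -1,"twist": [0,0,0]},
    {"offset": [-0.11,0.135,0.284],"fingers": -1,"twist": [0,0.0009,0]},
    {"offset": [-0.11,0.135,0.284],"fingers": -1,"twist": [0,0.0009,0]},
    {"offset": [-0.11,0.135,0.284],"fingers": -1,"twist": [0,0.0009,0]},
  ],
)

```text
clock: 22.32
position: [0.5296, 0.3159, 0.2896]
ee_rot: [-1.037, -1.791, -0.661]
force: [-0.6, -0.3, -0.0]
width: 0.143
gripper_force: 35.0
```

```bash
sed -i "s/'y',-25+0/'y',25/; s/\[.529,.31,.23\]/[.529,.31,.19]/" g.py; python3 st.py; python3 g.py ov4.png
```

```text
22.325 [0.5296 0.3159 0.2896] [-0.23  0.69  0.17  1.56 -1.06  1.65  0.81] [-0.6 -0.3 -0. ] [-1.06 -0.54 -0.02] 0.1425005884438567 yaw 29.89
brush dir [ 0.002 -0.002  1.   ] foot [0.5303 0.3145 0.1604]
```

View pics/ov4.png

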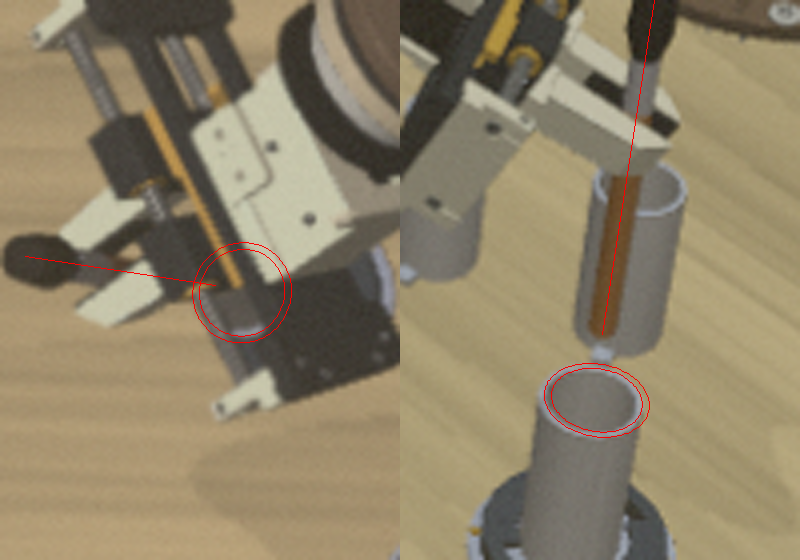

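The brush is vertical, within about 1°, and centred over the pot mouth. Lower it.

Emit:
jog_arm(
  plan=[
    {"offset": [-0.15,0,0.07],"fingers": -1,"twist": [0,0,0]},
    {"offset": [-0.3,0,0.14],"fingers": -1,"twist": [0,0,0]},
    {"offset": [-0.45,0,0.21],"fingers": -1,"twist": [0,0,0]},
    {"offset": [-0.6,0,0.28],"fingers": -1,"twist": [0,0,0]},
    {"offset": [-0.725,0,0.338],"fingers": -1,"twist": [0,0,0]},
    {"offset": [-0.816,0,0.38],"fingers": -1,"twist": [0,0,0]},
    {"offset": [-0.816,0,0.38],"fingers": -1,"twist": [0,0,0]},
  ],
)

```text
clock: 23.3
position: [0.5293, 0.3159, 0.1537]
ee_rot: [-1.037, -1.789, -0.661]
force: [0.3, -0.4, -0.3]
width: 0.141
gripper_force: 35.0
```

```bash
python3 st.py
```

```text
23.3 [0.5293 0.3159 0.1537] [-0.22  0.86  0.15  1.62 -1.08  1.53  1.  ] [ 0.3 -0.4 -0.3] [-1.   -0.55  0.01] 0.14075443018728293 yaw 29.86
```

Emit:
jog_arm(
  plan=[
    {"offset": [-0.03,0,0.014],"fingers": -1,"twist": [0,0,0]},
    {"offset": [-0.06,0,0.028],"fingers": -1,"twist": [0,0,0]},
    {"offset": [-0.066,0,0.031],"fingers": -1,"twist": [0,0,0]},
    {"offset": [-0.066,0,0.031],"fingers": -1,"twist": [0,0,0]},
  ],
)

```text
clock: 23.8
position: [0.5296, 0.316, 0.1441]
ee_rot: [-1.037, -1.791, -0.662]
force: [0.2, 0.2, -0.2]
width: 0.144
gripper_force: 35.0
```

```bash
python3 st.py
```

```text
23.8 [0.5296 0.316  0.1441] [-0.22  0.88  0.14  1.62 -1.08  1.52  1.02] [ 0.2  0.2 -0.2] [-1.02 -0.5   0.03] 0.1436172540035321 yaw 29.86
```

Emit:
jog_arm(
  plan=[
    {"offset": [-0.012,0,0.0055],"fingers": -1,"twist": [0,0,0]},
    {"offset": [-0.012,0,0.0055],"fingers": -1,"twist": [0,0,0]},
  ],
)

```text
clock: 24.05
position: [0.5295, 0.316, 0.1419]
ee_rot: [-1.037, -1.791, -0.662]
force: [0.1, 0.1, -1.2]
width: 0.141
gripper_force: 35.0
```

Emit:
jog_arm(
  plan=[
    {"offset": [0,0,0],"fingers": -0.55,"twist": [0,0,0]},
    {"offset": [0,0,0],"fingers": -0.3,"twist": [0,0,0]},
    {"offset": [0,0,0],"fingers": 0.1,"twist": [0,0,0]},
    {"offset": [0,0,0],"fingers": 0.1,"twist": [0,0,0]},
    {"offset": [0,0,0],"fingers": 0.1,"twist": [0,0,0]},
    {"offset": [0,0,0],"fingers": 0.1,"twist": [0,0,0]},
    {"offset": [0,0,0],"fingers": 0.1,"twist": [0,0,0]},
  ],
)

```text
clock: 24.92
position: [0.5296, 0.316, 0.1419]
ee_rot: [-1.037, -1.791, -0.662]
force: [-0.2, -0.2, -0.4]
width: 0.551
gripper_force: 0.0
```

```bash
python3 st.py; python3 g.py ov5.png
```

```text
24.925 [0.5296 0.316  0.1419] [-0.22  0.88  0.14  1.62 -1.08  1.52  1.02] [-0.2 -0.2 -0.4] [-0.89 -0.46  0.03] 0.5506992927258202 yaw 29.86
brush dir [ 0.001 -0.002  1.   ] foot [0.5304 0.3147 0.0128]
```

View pics/ov5.png

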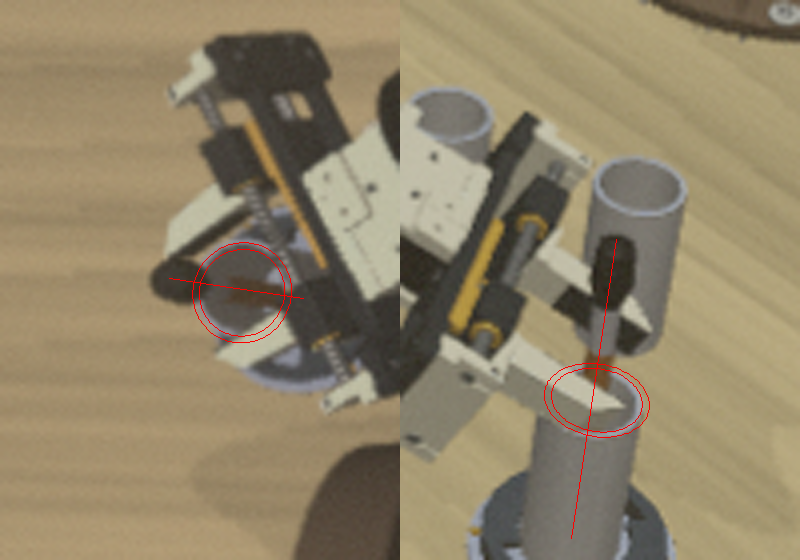

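Emit:
jog_arm(
  plan=[
    {"offset": [0,0,0],"fingers": 0.9,"twist": [0,0,0]},
    {"offset": [0,0,0],"fingers": 0.9,"twist": [0,0,0]},
    {"offset": [0,0,0],"fingers": 0.9,"twist": [0,0,0]},
    {"offset": [0,0,0],"fingers": 0.9,"twist": [0,0,0]},
    {"offset": [0,0,-0.1],"fingers": 0.9,"twist": [0,0,0]},
    {"offset": [0,0,-0.25],"fingers": 0.9,"twist": [0,0,0]},
    {"offset": [0,0,-0.4],"fingers": 0.9,"twist": [0,0,0]},
    {"offset": [0,0,-0.6],"fingers": 0.9,"twist": [0,0,0]},
    {"offset": [0,0,-0.8],"fingers": 0.9,"twist": [0,0,0]},
    {"offset": [0,0,-1],"fingers": 0.9,"twist": [0,0,0]},
    {"offset": [0,0,-1],"fingers": 0.9,"twist": [0,0,0]},
    {"offset": [0,0,-1],"fingers": 0.9,"twist": [0,0,0]},
  ],
)

```text
clock: 26.52
position: [0.5974, 0.1976, 0.2051]
ee_rot: [-1.037, -1.791, -0.663]
force: [0.3, 0.3, -0.0]
width: 0.949
gripper_force: 0.0
```

```bash
python3 st.py; python3 g.py ov6.png; python3 - <<'E'
import cv2,numpy as np
t=cv2.imread('pics/top_g.png');s=cv2.imread('pics/scene_g.png')
cv2.imwrite('pics/fin.png',np.hstack([cv2.resize(t[200:320,120:220],(400,480),interpolation=2),cv2.resize(s[260:380,365:465],(400,480),interpolation=2)]))
E
```

```text
26.525 [0.5974 0.1976 0.2051] [-0.08  0.89  0.2   1.39 -0.98  1.76  0.93] [ 0.3  0.3 -0. ] [-0.95 -0.46  0.02] 0.9485603932352532 yaw 29.83
brush dir [ 0.001 -0.002  1.   ] foot [0.5982 0.1963 0.0759]
```

View pics/fin.png

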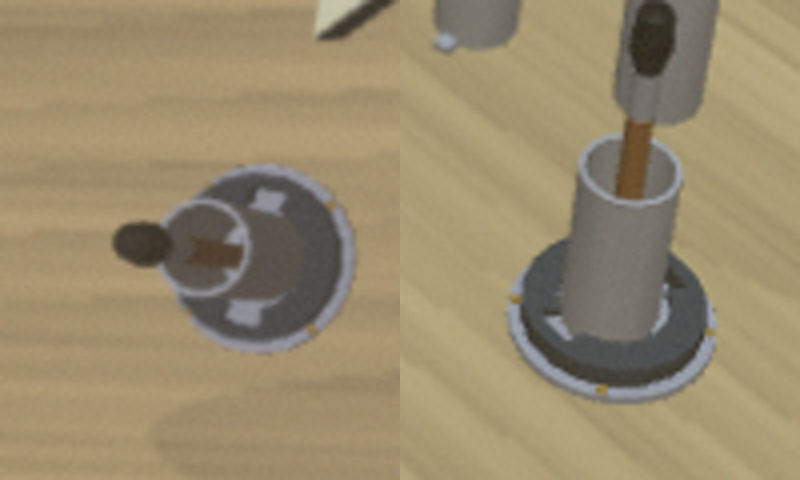

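The brush stands in the locked pot, bristles up and clear of the gripper, and both ring slots show empty, so the lugs are under the flange. Hand in.

```bash
python3 -c "
from cell import sign_off; print(sign_off())"
```

```text
the job is handed in; nothing more can be done
None
```

The job is handed in at about 27 s: the farthest pot is seated in the ring and turned clockwise to its stop, the brush stands in it bristles up, and I did not move the star, block or ear defenders.

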